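Pump the lamp's vacuum foot, then draw its mast out and hold it

TASK

The lamp over the dumpling table needs its vacuum foot tightened and its mast raised: first push the pump lever through at least three full strokes (right down, then all the way up again each time), then grip the block on top of the mast so that its side button is squeezed in, and draw the mast straight up past its first stop to the second, as far as it goes. It has no catch at the top, so finish still holding it there, fully drawn out with the button squeezed, while I lock its collars; leave the other kitchen things where they stand.

Things in the scene. Friction and masses are not known exactly. Their poses are not given: they have to be found in the camera images.
- lamp_foot: foot of the table lamp, held fast to the table. Origin on the table surface; z up. In its frame: mast axis at y = +85 mm on a round foot 128 mm across, 22 mm high; outer tube 34 mm thick, its collar (42 mm) at height 111-125 mm; pump block x +-22, y -20 to +45 mm, 75 mm high; the pump lever points to -y, the lamp's arm to +y, the squeeze button looks to +x
- lamp_disc (a point): centre of the underside of the lamp disc, 84 mm across and 24 mm thick, carried by the mast's upper section on a thin arm 112 mm to the +y side of the mast, 128 mm above the table with the mast home; rises with the mast
- pump_lever (a joint): angle of the sprung pump lever: 0 rad = fully up (it springs back there by itself), 0.6 = fully down. Hinge along the foot's x, at y = +30, z = 60 mm in its frame. At 0 the lever slopes up by 0.40 rad towards -y, at 0.6 down by 0.20 rad. Pushing the pad takes 4 N at the top to 10 N at the bottom. A full stroke goes beyond 0.54 and back below 0.06
- lever_pad (a point): centre of the upper face of the black pad at the lever's free end (pad 34 x 45 x 14 mm), 115 mm from the hinge; it moves with the lever: about 112 mm above the table at rest, 44 mm fully down, with 10 mm of sideways travel on the way. The pad is pushed down from above
- grip: grip block on top of the mast, 34 mm (x, button direction) x 32 mm (y) x 50 mm high, plain grey plastic, same axes as the foot; origin at the centre of its underside, 150 mm above the table with the mast home. Rises with the mast. Under it is a collar of the lamp arm, 29 mm across, its top 2.5 mm below the grip's underside
- grip_center (a point): centre of the grip block, 25 mm above its underside (175 mm above the table with the mast home)
- button_face (a point): centre of the outer face of the steel button in the grip's +x face, 22 mm wide x 30 mm high, at the height of the grip's centre; it stands 9 mm proud (26 mm from the grip's middle) at rest and 3 mm proud (20 mm from it) pressed fully in. Block and button together are 43 mm wide unsqueezed, 37 mm squeezed
- button (a joint): travel of the button: 0 = out, 0.006 m = fully in; spring 3 N rising to 8 N. Unless it is in by more than 4 mm a catch keeps the mast from leaving home (1.5 mm play). Past 25 mm of rise the catch no longer matters
- mast_upper (a joint): slide of the mast's thin upper section (with lamp, arm and grip) out of the middle section: 0 = home, 0.055 m = its stop. It runs first and takes about 5 N; its stop is the mast's first stop
- mast_lower (a joint): slide of the mast's middle section out of the foot's tube: 0 = home, 0.055 m = its stop. It comes second, drawn along by the upper section, and takes about 10 N in all; its stop is the mast's second stop, with the grip 110 mm above its home height. There is no catch up here: let go, the mast sinks back by its own weight (with the button out, only to about 20 mm)
- pot_lid: bystander: aluminium pot lid, 180 mm across, 46 mm high with its black knob, lying flat on the right of the table; origin at the centre of its underside
- bowl: bystander: blue ceramic bowl, 136 mm across, 60 mm high, on the left; origin at the centre of its underside
- press: bystander: white plastic dumpling press, a disc 90 mm across and 26 mm high with two handles reaching 94 mm from its centre, lying beside the lamp on the button's side (the foot's +x); origin at the centre of the disc's underside
- jar: bystander: squat glass jar with screw top, 72 mm across, 75 mm high, beside the lamp on the side away from the button (the foot's -x); origin at the centre of its underside
- teacup: bystander: small white cup, 68 mm across, 60 mm high, far right of the table; origin at the centre of its underside
- spatula: bystander: spatula 200 mm long lying flat on the left of the table; origin at its underside

How it is judged (in metres and radians):
On the way, in this order (a step that is already met when the one before it is completed fails the run):
1. pump lever fully down (first stroke) (value of joint pump_lever above 0.54 rad), for 0.05 s.
2. pump lever fully up again (first stroke) (value of joint pump_lever below 0.06 rad), for 0.05 s.
3. pump lever fully down (second stroke) (value of joint pump_lever above 0.54 rad), for 0.05 s.
4. pump lever fully up again (second stroke) (value of joint pump_lever below 0.06 rad), for 0.05 s.
5. pump lever fully down (third stroke) (value of joint pump_lever above 0.54 rad), for 0.05 s.
6. pump lever fully up again (third stroke) (value of joint pump_lever below 0.06 rad), for 0.05 s.
7. button squeezed in by the fingers with the mast still home (value of joint button above 0.004 m and contact force between the fingers and grip above 2 N and value of joint each of mast_upper, mast_lower below 0.01 m), for 0.1 s.
8. mast drawn out to its second stop (value of joint each of mast_upper, mast_lower above 0.05 m), for 0.2 s.
At the end, for the whole second after the job is handed in: both mast sections out by more than 50 of their 55 mm, the fingers on the grip with more than 2 N and its button in by more than 4 of 6 mm, the pump lever back up (below 0.06 rad), all through the last second (all of step 8 and value of joint button above 0.004 m and contact force between the fingers and grip above 2 N and value of joint pump_lever below 0.06 rad); the arm keeps its last pose, push and grip.
It fails at once if a bystander (lid, bowl, press, jar, cup or spatula) is shifted by more than 40 mm (distance of any of pot_lid, bowl, press, jar, teacup, spatula from where it was at the start of the episode above 0.04 m).
It also fails if it takes over 54 s, if anything falls off the work surface, if the arm or the gripper's body presses on something with over 40 N, if the wrist force passes 120 N, or if a joint passes its speed limit or range.

ROBOT

A 6-joint arm with a two-finger parallel gripper is mounted at the origin on the work surface. World frame = base frame: x ahead of the robot, y to its left, z up, the work surface at z = 0. Lengths are in mm, angles in rad, forces in N, time in s.
With the tool pointing down it reaches from about 275 to 750 mm from the base axis. Payload 10.2 kg.
Tool frame: the origin (TCP) lies on the centre line of the jaws, within the pads' length; the fingertips stand 19 mm ahead of it and the grasp point (between the pads) is the TCP; z points along the fingers, y is the line along which they close (so a half turn about z gives the same grasp; the last joint's range is limited). The gripper opens to 85 mm and grips with 20 to 120 N. Pads are 22 mm wide; open, the fingers measure 114 mm over their backs; the gripper's body (76 mm by 85 mm) begins 54 mm behind the grasp point. The pads swing forward as they close: fully open they stand 13 mm farther back than shut.
Start: joints at [-1.454, 0.313, 1.498, -0, 1.331, -0.223], TCP at [174.969, -494.992, 218.994] pointing down, gripper open.
Joint ranges: [-2.94, 2.94], [-0.97, 2.17], [0.19, 2.56], [-1.23, 4.37], [0.02, 3.11], [-2.88, 2.88]. Speed limits (rad/s): [2.39, 2.39, 3.01, 3.14, 3.14, 3.14].

INTERFACE

Orientations are given as a unit quaternion [w, x, y, z].
In Python, from rig import sense, capture, finish_job, regions_of, mark_of gives the robot as it stands.
- The arm moves only by the tool jog_arm, never from a script. Its argument "series" is text: rows parted by semicolons, each of 7 numbers parted by spaces: the shift along the tool's x, y, z in units of 0.4 m (1.0 is 0.4 m), then the turn, a rotation vector about the tool's x, y, z in units of pi/2 rad (1.0 is pi/2 rad), then the opening, from -1 (shut) to 1 (fully open). A call has 1 to 20 rows; each row is the pose to reach, as a shift and turn from the pose commanded when the call began, along the tool's axes at that moment; what a row does not reach only later rows make up. A row lasts 1/8 s, in which the tool goes at most 62.5 mm and 10.7 degrees, less where a joint would pass 70% of its speed; a pose out of reach is approached as far as the arm can. A call with a number of a shift or a turn outside -1 to 1 is refused whole. A call with a gripper value outside its range is refused whole. The fingers move at their own pace and stop on an object; "grip_force" is the grip in N (left out, the last holds). Time passes only in rows, so rows that repeat a pose let the fingers close. It gives the time, the measured TCP pose, the force, the opening and the grip force at its end, in the units of the state.
- sense(): the state, without advancing time (a new reading comes with each control period).
- capture(name): name is "scene" or "top" or "wrist"; returns a dict with "img" (400x640x3 uint8, red, green, blue), "intrinsics" (3x3 intrinsics, pixels), "dist_coeffs" ([k1, k2, p1, p2, k3] as OpenCV has them; the pictures are not rectified), "R" (3x3) and "t" (3): a world point X has camera coordinates R X + t. Camera axes: x right, y down, z forward; pixel columns grow to the right and rows downward; lengths in mm; the calibration is good to about 2 mm. A picture is of the moment at which its call begins. There is no depth.
- finish_job(): hands the job in; it is judged then, once.
Trained networks look in a picture, given as the dict that the camera call returned (one of the last four; its "shot" number tells which), for a name from the list of things; names that differ only in an ending like _2 or _b are one class to them, and where a whole thing is asked for, a point or a joint stands for the part that bears it (a point fixed in the world has none). Each returns a list of dicts, best first, with "confidence" (0 to 1); they miss things now and then, are a little off and sometimes report something else, mostly with a low value. They report only what shows in the picture. A call takes as long as a camera call.
- regions_of(label, picture): "region" (400x640 bool, what is visible of it) and "point" ([row, column] in pixels, amid what is visible of it).
- mark_of(label, picture): "point" ([row, column] in pixels: a listed point, or the origin of a listed thing).
The state is a dict: "time_s": time; "joints": joint angles; "dq": joint speeds; "tau": joint torques, N m; "eef_pos": TCP position; "ee_rot": TCP orientation; "force": force on the tool from outside, world axes, zero at the start; "wrist_torque": the same for the moment, N m; "grip_width": opening from 0.0 (shut) to 1.0 (fully open); "grip_force": force on a finger pad.
Only numpy, scipy, OpenCV 4.12 (cv2) and the standard library are available. Lean on these libraries where they do the work, as an engineer would, in place of code of your own. Each camera call takes 0.05 s, during which the arm holds its last target. There are 200 camera calls.

## Working session

There is one attempt and no reset: what is moved stays moved. The work goes in short steps, Python scripts to look and compute and a tool call to move; the robot and the scene stay as the last step left them, time stands still between calls to the robot, and variables do not carry over. Pictures are saved under pics/ and viewed, at most 10 in all, crops included, and the job is handed in when it is done.

Besides the shell and the picture viewer there is one more tool, called after ">>>" as name(argument=value, ...) on one line, values as JSON. jog_arm: Moves the arm, as the interface text tells. Shifts and turns lie within -1 to 1; 1 stands for 0.4 m of shift or pi/2 rad of turn. Its arguments: {"type":"object","properties":{"series":{"type":"string"},"grip_force":{"type":"number"}},"required":["series"]}

```bash
mkdir -p pics
cat > h.py <<'E'
import numpy as np, cv2
from rig import *
def tri(obs):
    # obs: list of (cam, [row,col])
    A=[];b=[]
    for c,p in obs:
        u=cv2.undistortPoints(np.array([[[p[1],p[0]]]],float),np.array(c["intrinsics"],float),np.array(c["dist_coeffs"],float))[0,0]
        R=np.array(c["R"]);t=np.array(c["t"])
        for i in (0,1):
            A.append(u[i]*R[2]-R[i]);b.append(t[i]-u[i]*t[2])
    A=np.array(A);b=np.array(b)
    X=np.linalg.lstsq(A,b,rcond=None)[0]
    return X
def proj(c,X):
    p=cv2.projectPoints(np.array(X,float).reshape(-1,1,3),cv2.Rodrigues(np.array(c["R"],float))[0],np.array(c["t"],float),np.array(c["intrinsics"],float),np.array(c["dist_coeffs"],float))[0][:,0]
    return p[:,::-1]
def onz(c,p,z):
    u=cv2.undistortPoints(np.array([[[p[1],p[0]]]],float),np.array(c["intrinsics"],float),np.array(c["dist_coeffs"],float))[0,0]
    R=np.array(c["R"]);t=np.array(c["t"]);C=-R.T@t;d=R.T@np.r_[u,1]
    return C+d*(z-C[2])/d[2]
E
python3 - <<'E'
from h import *
s=capture("scene");t=capture("top")
for n,c in(("scene",s),("top",t)): cv2.imwrite(f"pics/{n}1.png",c["img"][:,:,::-1])
Z={"lamp_foot":0,"lamp_disc":128,"lever_pad":112,"grip":150,"grip_center":175,"button_face":175,"pot_lid":0,"bowl":0,"press":0,"jar":0,"teacup":0,"spatula":0}
for k,z in Z.items():
    o=[]
    for c in(s,t):
        m=mark_of(k,c)
        if m: o.append((c,m[0]["point"])); print(k,np.round(m[0]["point"],1),round(m[0]["confidence"],2),onz(c,m[0]["point"],z).round(1))
    if len(o)==2: X=tri(o);print("   tri",X.round(1), [np.abs(proj(c,X)[0]-p).max().round(1) for c,p in o])
print(sense())
E
```

```text
lamp_foot [224.  324.2] 0.65 [513.6  22.    0. ]
lamp_foot [204.3 301.3] 0.59 [493.   30.1   0. ]
   tri [498.5  33.9 -19.1] [np.float64(1.5), np.float64(1.4)]
lamp_disc [171.2 356.2] 0.74 [522.1 213.5 128. ]
lever_pad [209.6 310.5] 0.53 [497.5 -40.3 112. ]
lever_pad [200.1 323.4] 0.72 [501.1 -39.2 112. ]
   tri [499.7 -40.2 113.2] [np.float64(0.5), np.float64(0.5)]
grip [179.6 339.1] 0.66 [511.7 113.7 150. ]
grip [196.9 270.5] 0.45 [506.  119.4 150. ]
   tri [506.9 120.3 143. ] [np.float64(0.1), np.float64(0.1)]
grip_center [175.3 338.3] 0.59 [512.  106.7 175. ]
grip_center [196.  268.6] 0.43 [506.9 122.7 175. ]
   tri [505.5 122.2 161.7] [np.float64(0.8), np.float64(0.8)]
button_face [178.8 341.2] 0.47 [531.1  96.8 175. ]
button_face [186.3 272.5] 0.37 [535.4 112.  175. ]
   tri [531.  108.7 167.8] [np.float64(1.8), np.float64(1.7)]
pot_lid [295.6 217.5] 0.63 [ 423.4 -446.7    0. ]
pot_lid [223.3 442.4] 0.86 [ 436.5 -440.2    0. ]
   tri [ 431.  -444.1    1.8] [np.float64(2.2), np.float64(1.7)]
bowl [167.4 402.2] 0.8 [584.9 484.4   0. ]
bowl [201.7 322.4] 0.7 [502.6 -39.8   0. ]
  
[... 585 characters left out ...]
 'joints': array([-1.45441408e+00,  3.12908482e-01,  1.49767212e+00,  4.09590635e-05,
        1.33102563e+00, -2.23395302e-01]), 'dq': array([ 1.26437641e-04,  4.89938220e-04,  8.11662417e-05, -9.31674886e-04,
       -5.64460636e-04,  1.05954602e-04]), 'tau': array([-4.11065810e-05, -4.12169981e+01, -2.59900010e+01, -1.92698221e-04,
        5.47642121e-04, -1.24555615e-05]), 'eef_pos': array([ 174.97325101, -494.99741215,  219.00033973]), 'ee_rot': array([-5.71524524e-06,  9.85604400e-01,  1.69067933e-01,  2.02282359e-05]), 'force': array([-0.03127603,  0.12140301, -0.5259533 ]), 'wrist_torque': array([0.02339249, 0.01309706, 0.0255405 ]), 'grip_force': 0.0, 'grip_width': 0.9993177740192262}
```

View pics/scene1.png

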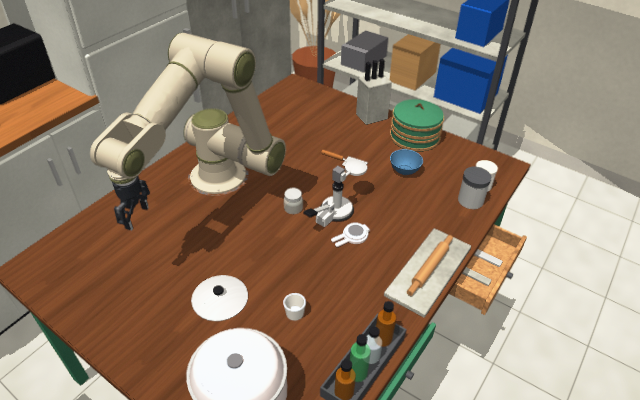

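View pics/top1.png

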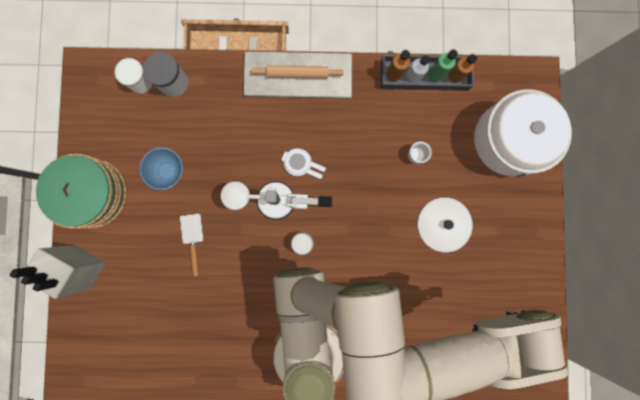

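>>> jog_arm(series="0.768 -0.524 -0.2 0 0 -0.76 1;0.768 -0.524 -0.2 0 0 -0.76 1;0.768 -0.524 -0.2 0 0 -0.76 1;0.768 -0.524 -0.2 0 0 -0.76 1;0.768 -0.524 -0.2 0 0 -0.76 1;0.768 -0.524 -0.2 0 0 -0.76 1;0.768 -0.524 -0.2 0 0 -0.76 1;0.768 -0.524 -0.2 0 0 -0.76 1;0.768 -0.524 -0.2 0 0 -0.76 1")

```text
time_s: 2.42
eef_pos: [394.4, -195.5, 298.8]
ee_rot: [-0.0, 0.721, 0.693, -0.0]
force: [0.4, 0.2, -0.3]
grip_width: 1.003
grip_force: 0.0
```

>>> jog_arm(series="0.51 0.255 -0.06 0 0 0 1;0.51 0.255 -0.06 0 0 0 1;0.51 0.255 -0.06 0 0 0 1;0.51 0.255 -0.06 0 0 0 1;0.51 0.255 -0.06 0 0 0 1")

```text
time_s: 3.05
eef_pos: [504.9, 6.1, 322.7]
ee_rot: [-0.0, 0.72, 0.694, -0.0]
force: [-0.2, -1.3, -0.3]
grip_width: 1.0
grip_force: 0.0
```

Run:
```python
from h import *
w=capture("wrist");s=capture("scene")
cv2.imwrite("pics/w1.png",w["img"][:,:,::-1])
print((-np.array(w["R"]).T@w["t"]).round(1))
Z={"lamp_foot":0,"lamp_disc":128,"lever_pad":112,"grip":150,"grip_center":175,"button_face":175,"press":0,"jar":0}
for k,z in Z.items():
    o=[]
    for c in(s,w):
        m=mark_of(k,c)
        if m: o.append((c,m[0]["point"])); print(k,np.round(m[0]["point"],1),round(m[0]["confidence"],2),onz(c,m[0]["point"],z).round(1))
    if len(o)==2: X=tri(o);print("   tri",X.round(1), [np.abs(proj(c,X)[0]-p).max().round(1) for c,p in o])
```

```text
[507.8  79.3 476.7]
lamp_foot [221.1 322.8] 0.92 [500.7  31.3   0. ]
lamp_foot [131.7 314.1] 0.86 [502.2  31.6   0. ]
   tri [5.016e+02 3.130e+01 4.000e-01] [np.float64(0.2), np.float64(0.5)]
lamp_disc [171.7 358.3] 0.92 [530.  215.7 128. ]
lever_pad [212.3 311. ] 0.43 [506.9 -50.2 112. ]
lever_pad [206.9 315.2] 0.66 [501.7 -37.9 112. ]
   tri [501.1 -41.5 101.8] [np.float64(0.1), np.float64(0.4)]
grip [179.7 339.4] 0.76 [512.9 113.9 150. ]
grip [ 50.1 311.5] 0.55 [504.3 116.7 150. ]
   tri [506.5 118.8 143.4] [np.float64(0.8), np.float64(2.5)]
grip_center [172.3 339.6] 0.55 [506.4 123.3 175. ]
grip_center [ 47.7 312.9] 0.84 [505.8 115.6 175. ]
   tri [507.9 116.2 180.3] [np.float64(0.7), np.float64(2.6)]
button_face [296.  220.3] 0.48 [ 540.8 -526.   175. ]
button_face [ 44.1 346. ] 0.56 [532.2 117.4 175. ]
   tri [ 428.   -72.7 -184.1] [np.float64(71.1), np.float64(134.1)]
press [233.2 358.1] 0.62 [639.8  55.8   0. ]
press [114.7 414.4] 0.74 [635.8  49.6   0. ]
   tri [638.   51.7   1.6] [np.float64(1.0), np.float64(2.0)]
jar [204.6 296. ] 0.96 [366.2  43.9   0. ]
jar [140.4 220. ] 0.79 [374.8  24.8   0. ]
   tri [380.2  27.   20.3] [np.float64(0.1), np.float64(0.2)]
```

View pics/w1.png

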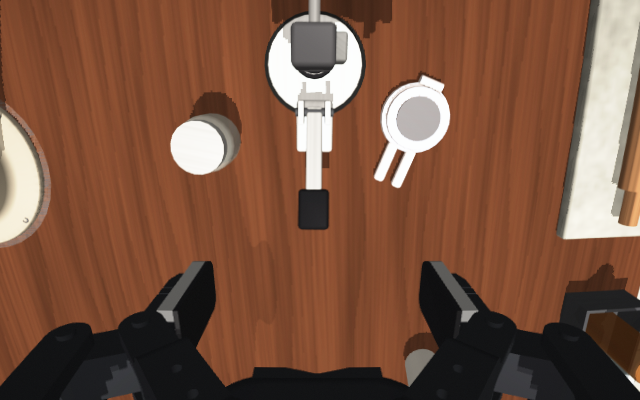

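>>> jog_arm(series="-0.128 -0.005 0.15 0 0 0 -1;-0.128 -0.005 0.3 0 0 0 -1;-0.128 -0.005 0.38 0 0 0 -1;-0.128 -0.005 0.43 0 0 0 -1;-0.128 -0.005 0.43 0 0 0 -1;-0.128 -0.005 0.43 0 0 0 -1;-0.128 -0.005 0.43 0 0 0 -1", grip_force=40)

```text
time_s: 4.82
eef_pos: [500.9, -46.1, 152.1]
ee_rot: [0.001, 0.72, 0.694, 0.0]
force: [-1.2, -0.3, 0.4]
grip_width: 0.002
grip_force: 0.0
```

Run:
```python
from h import *
w=capture("wrist")
cv2.imwrite("pics/w2.png",w["img"][:,:,::-1])
```

```text
(no output)
```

View pics/w2.png

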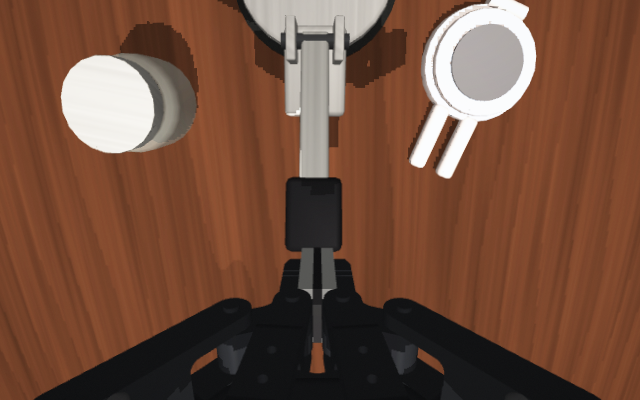

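Run:
```python
from h import *
w=capture("wrist");e=sense()["eef_pos"]
print(e, proj(w,[e+[0,0,-19],e+[0,0,0],e+[0,-11,-19],e+[0,11,-19]]).round(0))
for p in ((178,314),(250,314),(213,314)): print(onz(w,p,112).round(1))
for k in("lever_pad",): print([(m["point"],m["confidence"]) for m in mark_of(k,w)], [onz(w,m["point"],112) for m in mark_of(k,w)])
```

```text
[500.66537214 -46.05607048 151.71648447] [[238. 316.]
 [254. 316.]
 [257. 317.]
 [219. 315.]]
[500.5 -18.1 112. ]
[498.8 -62.5 112. ]
[499.7 -39.  112. ]
[([217.9, 314.9], 0.82)] [array([500.12825662, -42.01406412, 112.        ])]
```

>>> jog_arm(series="0 0 0.05 0 0 0 -1;0 0 0.1 0 0 0 -1;0 0 0.15 0 0 0 -1;0 0 0.19 0 0 0 -1;0 0 0.19 0 0 0 -1")

```text
time_s: 5.65
eef_pos: [500.7, -46.2, 75.1]
ee_rot: [0.0, 0.72, 0.694, 0.0]
force: [-0.9, 0.7, 5.4]
grip_width: -0.001
grip_force: 2.8
```

>>> jog_arm(series="0 0 0.015 0 0 0 -1;0 0 0.025 0 0 0 -1;0 0 0.025 0 0 0 -1")

```text
time_s: 6.02
eef_pos: [501.1, -46.7, 66.2]
ee_rot: [0.001, 0.72, 0.694, 0.0]
force: [-0.8, -2.9, 6.6]
grip_width: 0.0
grip_force: 3.3
```

>>> jog_arm(series="0 0 0.01 0 0 0 -1;0 0 0.01 0 0 0 -1")

```text
time_s: 6.28
eef_pos: [501.2, -46.9, 62.3]
ee_rot: [0.001, 0.72, 0.694, 0.0]
force: [-0.9, -3.6, 8.1]
grip_width: -0.003
grip_force: 3.4
```

>>> jog_arm(series="0 0 0.01 0 0 0 -1;0 0 0.01 0 0 0 -1")

```text
time_s: 6.52
eef_pos: [501.3, -46.9, 58.4]
ee_rot: [0.002, 0.72, 0.694, 0.0]
force: [-1.5, -5.0, 8.2]
grip_width: 0.0
grip_force: 3.6
```

Run:
```python
from h import *
w=capture("wrist");s=capture("scene")
e=sense();print(e["eef_pos"],e["force"],e["wrist_torque"])
a=cv2.resize(s["img"][170:245,270:370],(800,600),interpolation=cv2.INTER_CUBIC)[:,:,::-1]
b=w["img"][:,:,::-1][100:360,120:520]
cv2.imwrite("pics/c3.png",np.vstack([cv2.resize(a,(400,300)),b]))
for z in(44,52,60): print(z,[m["confidence"] for m in mark_of("lever_pad",w)],[onz(w,m["point"],z).round(1) for m in mark_of("lever_pad",w)])
for th in(.3,.4,.5,.6):
    f=.4-th; r=lambda d,n:(501, 33+30-d*np.cos(f)+n*np.sin(f), 60+d*np.sin(f)+n*np.cos(f))
    print(th,r(115,7),proj(w,[r(92,7),r(115,7),r(137,7)]).round(0).tolist())
print(proj(w,[e["eef_pos"]-[0,0,19]]))
```

```text
[501.29886724 -46.92061413  58.51979659] [-0.85934578 -4.49171293  7.67808468] [-0.80310264  0.12449491  0.01072208]
44 [] []
52 [] []
60 [] []
0.3 (501, np.float64(-50.72664509044515), np.float64(78.44587207133142)) [[231.0, 314.0], [282.0, 316.0], [328.0, 318.0]]
0.4 (501, np.float64(-52.0), np.float64(67.0)) [[225.0, 314.0], [272.0, 316.0], [313.0, 318.0]]
0.5 (501, np.float64(-52.12431292350076), np.float64(55.484186242560945)) [[219.0, 314.0], [261.0, 316.0], [297.0, 318.0]]
0.6 (501, np.float64(-51.09834176730822), np.float64(44.01349300345665)) [[211.0, 314.0], [249.0, 316.0], [281.0, 317.0]]
[[238.34009428 316.17699361]]
```

View pics/c3.png

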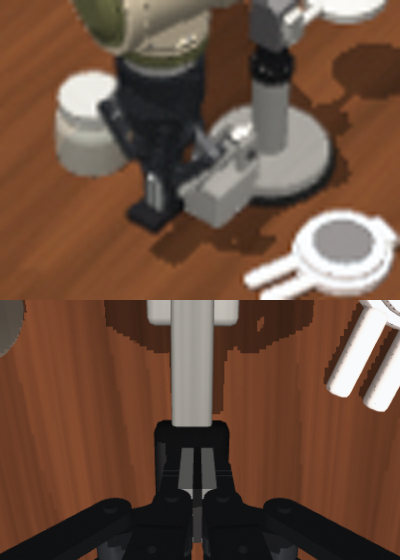

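>>> jog_arm(series="0 0 0.01 0 0 0 -1;0 0 0.015 0 0 0 -1;0 0 0.015 0 0 0 -1")

```text
time_s: 7.3
eef_pos: [501.4, -47.2, 52.6]
ee_rot: [0.002, 0.72, 0.694, 0.0]
force: [-0.7, -6.4, 9.2]
grip_width: 0.001
grip_force: 4.3
```

>>> jog_arm(series="0 0 0.01 0 0 0 -1;0 0 0.015 0 0 0 -1;0 0 0.015 0 0 0 -1")

```text
time_s: 7.68
eef_pos: [501.4, -47.2, 46.6]
ee_rot: [0.002, 0.72, 0.694, 0.0]
force: [-1.2, -5.8, 9.3]
grip_width: -0.001
grip_force: 4.7
```

Run:
```python
from h import *
w=capture("wrist")
cv2.imwrite("pics/c4.png",cv2.resize(w["img"][:,:,::-1][180:320,240:400],(640,560),interpolation=cv2.INTER_CUBIC))
for th in(.4,.5,.6):
    f=.4-th; r=lambda d,n:(501, 33+30-d*np.cos(f)+n*np.sin(f), 60+d*np.sin(f)+n*np.cos(f))
    print(th,proj(w,[r(92,7),r(137,7)]).round(0).tolist())
```

```text
0.4 [[235.0, 314.0], [328.0, 318.0]]
0.5 [[227.0, 314.0], [310.0, 317.0]]
0.6 [[219.0, 314.0], [293.0, 317.0]]
```

View pics/c4.png

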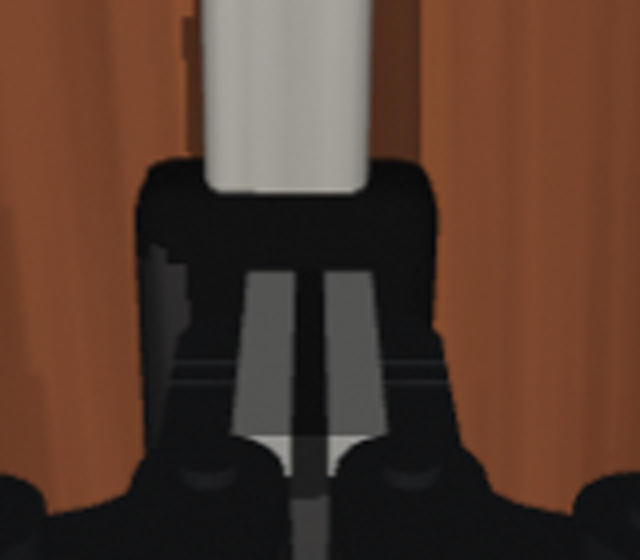

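>>> jog_arm(series="0 0 0.007 0 0 0 -1;0 0 0.01 0 0 0 -1;0 0 0.01 0 0 0 -1")

```text
time_s: 8.1
eef_pos: [501.4, -47.1, 42.6]
ee_rot: [0.002, 0.72, 0.694, 0.0]
force: [-1.9, -5.5, 9.0]
grip_width: -0.001
grip_force: 4.9
```

Run:
```python
from h import *
w=capture("wrist");K=np.array(w["intrinsics"]);e=sense()["eef_pos"]
R=np.array(w["R"]);print(K[0,0],R.round(3).tolist(),(-R.T@w["t"]-e).round(1),w["dist_coeffs"])
print(K[0,0]*85/209, (R@e+w["t"]).round(1))
for dz in(-19,0,10):
  print(dz,proj(w,[e+[0,11,dz],e+[0,0,dz],e+[0,-11,dz]]).round(0).tolist(), proj(w,[e+[42,11,dz]]).round())
cv2.imwrite("pics/c5.png",cv2.resize(w["img"][:,:,::-1][180:320,240:400],(640,560),interpolation=cv2.INTER_CUBIC))
for th in(.4,.5,.6,.7):
    f=.4-th; r=lambda d,n:(501, 33+30-d*np.cos(f)+n*np.sin(f), 60+d*np.sin(f)+n*np.cos(f))
    print(th,proj(w,[r(92,7),r(137,7)]).round(0).tolist())
```

```text
352.3213877145415 [[0.999, -0.036, 0.003], [-0.035, -0.956, 0.292], [-0.008, -0.292, -0.956]] [  2.5  73.6 153.8] [-0.04968026  0.          0.          0.          0.        ]
143.28860265902406 [ -0.3  25.5 168.6]
-19 [[219.0, 315.0], [238.0, 316.0], [257.0, 317.0]] [[216. 396.]]
0 [[233.0, 315.0], [254.0, 316.0], [274.0, 317.0]] [[229. 405.]]
10 [[241.0, 315.0], [264.0, 316.0], [285.0, 317.0]] [[238. 410.]]
0.4 [[239.0, 314.0], [334.0, 318.0]]
0.5 [[231.0, 314.0], [315.0, 317.0]]
0.6 [[222.0, 314.0], [297.0, 317.0]]
0.7 [[212.0, 314.0], [279.0, 317.0]]
```

View pics/c5.png

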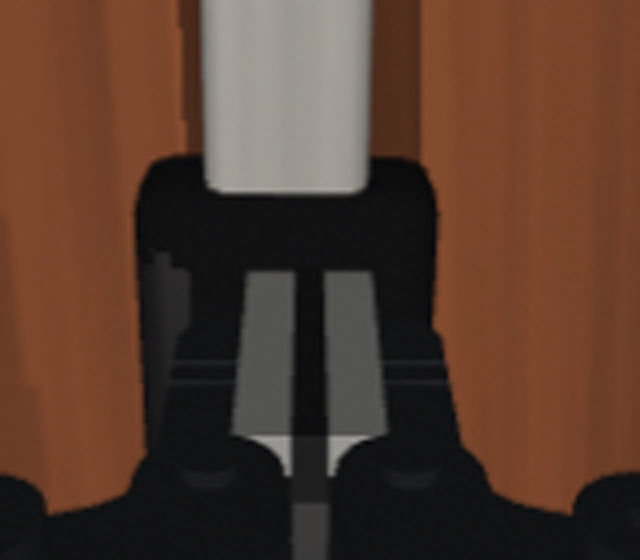

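>>> jog_arm(series="0 0 0.007 0 0 0 -1;0 0 0.012 0 0 0 -1;0 0 0.012 0 0 0 -1")

```text
time_s: 8.52
eef_pos: [501.4, -46.8, 37.8]
ee_rot: [0.002, 0.72, 0.694, 0.0]
force: [-1.0, -2.3, 10.4]
grip_width: -0.0
grip_force: 5.0
```

>>> jog_arm(series="0 0 0.005 0 0 0 -1;0 0 0.01 0 0 0 -1;0 0 0.01 0 0 0 -1")

```text
time_s: 8.9
eef_pos: [501.5, -46.5, 34.1]
ee_rot: [0.001, 0.72, 0.694, 0.001]
force: [-3.3, -1.5, 12.0]
grip_width: 0.0
grip_force: 6.2
```

>>> jog_arm(series="0 0 0.005 0 0 0 -1;0 0 0.01 0 0 0 -1;0 0 0.01 0 0 0 -1")

```text
time_s: 9.28
eef_pos: [501.9, -46.5, 32.8]
ee_rot: [0.002, 0.72, 0.694, 0.001]
force: [-13.2, 2.0, 44.9]
grip_width: 0.002
grip_force: 21.7
```

Run:
```python
from h import *
w=capture("wrist");s=capture("scene")
print(sense()["force"],sense()["eef_pos"])
a=cv2.resize(s["img"][180:240,280:360],(640,480),interpolation=cv2.INTER_CUBIC)[:,:,::-1]
b=cv2.resize(w["img"][:,:,::-1][180:320,240:400],(160,480))
cv2.imwrite("pics/c6.png",np.hstack([a,b]))
g=cv2.cvtColor(w["img"],cv2.COLOR_RGB2GRAY)
print(g[205:235,280],g[205:235,340])
for th in(.4,.5,.6,.7):
    f=.4-th; r=lambda d,n:(501, 33+30-d*np.cos(f)+n*np.sin(f), 60+d*np.sin(f)+n*np.cos(f))
    print(th,proj(w,[r(92,7),r(137,7)]).round(0).tolist(),proj(s,[r(115,7)]).round(1))
```

```text
[-14.33411524   1.49394906  44.2732881 ] [501.89847719 -46.50839022  32.8066839 ]
[78 78 78 76 77 78 78 77 77 77 76 76 75 36 12 10 10 12 11 11 13 13 13 15
 16 15 16 15 17 17] [51 49 51 51 50 50 51 50 51 50 51 51 50 25 11 11 11 10 12 12 12 12 13 13
 15 15 16 16 17 17]
0.4 [[251.0, 312.0], [351.0, 317.0]] [[221.1 309.4]]
0.5 [[242.0, 313.0], [330.0, 317.0]] [[223.5 309.4]]
0.6 [[232.0, 313.0], [309.0, 316.0]] [[225.6 309.6]]
0.7 [[221.0, 313.0], [290.0, 316.0]] [[227.5 309.9]]
```

View pics/c6.png

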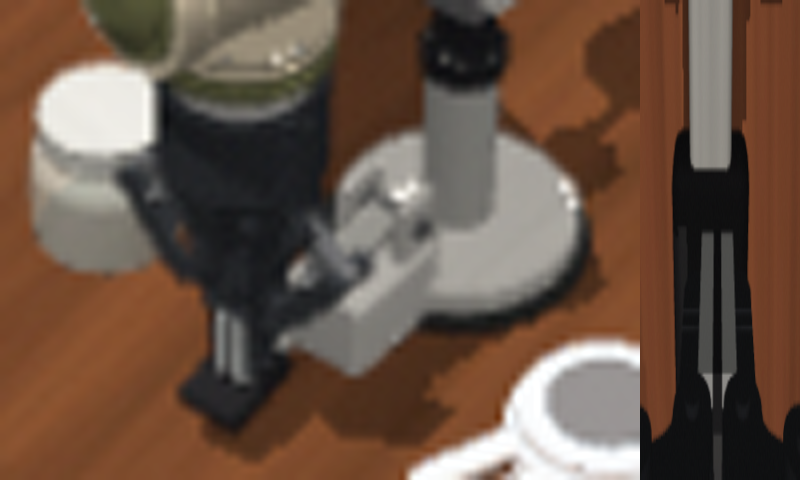

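>>> jog_arm(series="0 0 -0.05 0 0 0 -1;0 0 -0.15 0 0 0 -1;0 0 -0.26 0 0 0 -1;0 0 -0.3 0 0 0 -1;0 0 -0.3 0 0 0 -1;0 0 -0.3 0 0 0 -1")

```text
time_s: 10.12
eef_pos: [499.9, -45.8, 147.4]
ee_rot: [-0.001, 0.72, 0.694, -0.0]
force: [-0.2, 0.4, -0.1]
grip_width: -0.005
grip_force: 0.0
```

Run:
```python
from h import *
w=capture("wrist")
cv2.imwrite("pics/w7.png",w["img"][:,:,::-1])
e=sense();print(e["eef_pos"],e["force"])
for m in mark_of("lever_pad",w): print(m["point"],m["confidence"])
g=cv2.cvtColor(w["img"],cv2.COLOR_RGB2GRAY);print(g[165:190,295])
```

```text
[499.86293309 -45.85168946 147.25702956] [-0.124175    0.86929576  0.33938026]
[221.1, 317.6] 0.86
[84 85 85 85 85 86 85 85 84 85 84 84 85 84 41 16 18 22 27 29 31 31 31 31
 31]
```

>>> jog_arm(series="0 0 0.1 0 0 0 -1;0 0 0.2 0 0 0 -1;0 0 0.26 0 0 0 -1;0 0 0.28 0 0 0 -1;0 0 0.286 0 0 0 -1;0 0 0.286 0 0 0 -1")

```text
time_s: 10.98
eef_pos: [500.4, -46.0, 34.2]
ee_rot: [-0.0, 0.72, 0.694, -0.0]
force: [-3.1, -0.2, 12.5]
grip_width: -0.003
grip_force: 5.9
```

>>> jog_arm(series="0 0 -0.08 0 0 0 -1;0 0 -0.15 0 0 0 -1;0 0 -0.16 0 0 0 -1;0 0 -0.16 0 0 0 -1;0 0 -0.16 0 0 0 -1")

```text
time_s: 11.6
eef_pos: [500.6, -46.2, 97.3]
ee_rot: [0.0, 0.72, 0.694, 0.0]
force: [3.0, 0.6, 4.5]
grip_width: -0.004
grip_force: 2.0
```

>>> jog_arm(series="0 0 -0.02 0 0 0 -1;0 0 -0.02 0 0 0 -1;0 0 -0.02 0 0 0 -1")

```text
time_s: 11.98
eef_pos: [499.9, -46.1, 105.4]
ee_rot: [-0.0, 0.72, 0.694, -0.0]
force: [-0.2, 0.1, 0.3]
grip_width: -0.004
grip_force: 0.0
```

>>> jog_arm(series="0 0 -0.05 0 0 0 -1;0 0 -0.05 0 0 0 -1;0 0 0.05 0 0 0 -1;0 0 0.13 0 0 0 -1;0 0 0.17 0 0 0 -1;0 0 0.181 0 0 0 -1;0 0 0.181 0 0 0 -1;0 0 0.181 0 0 0 -1")

```text
time_s: 12.98
eef_pos: [500.8, -46.1, 34.1]
ee_rot: [0.001, 0.72, 0.694, 0.0]
force: [-2.3, 1.2, 14.5]
grip_width: -0.001
grip_force: 7.4
```

>>> jog_arm(series="0 0 -0.1 0 0 0 -1;0 0 -0.25 0 0 0 -1;0 0 -0.4 0 0 0 -1;0 0 -0.55 0 0 0 -1;0 0 -0.665 0 0 0 -1;0.1 0.006 -0.665 0 0 0 1;0.2 0.006 -0.665 0 0 0 1;0.23 0.006 -0.665 0 0 0 1;0.23 0.006 -0.665 0 0 0 1;0.23 0.006 -0.665 0 0 0 1;0.23 0.006 -0.665 0 0 0 1", grip_force=50)

```text
time_s: 14.35
eef_pos: [506.2, 44.9, 299.3]
ee_rot: [-0.0, 0.721, 0.693, -0.0]
force: [0.6, 0.0, -0.3]
grip_width: 1.002
grip_force: 0.0
```

Run:
```python
from h import *
w=capture("wrist");w2=capture("wrist")
e=sense();print(e["eef_pos"],e["ee_rot"],e["force"],e["grip_width"])
for k,z in{"lamp_foot":0,"lever_pad":112,"grip":150,"grip_center":175,"button_face":175}.items():
  for c in(w,w2):
    for m in mark_of(k,c)[:1]: print(k,np.round(m["point"],1),round(m["confidence"],2),onz(c,m["point"],z).round(1))
r=regions_of("grip",w)
for q in r[:1]:
  M=q["region"];ys,xs=np.where(M);print(q["confidence"],ys.min(),ys.max(),xs.min(),xs.max(),M.sum())
cv2.imwrite("pics/w8.png",cv2.resize(w["img"][:200,220:420,::-1],(600,600),interpolation=cv2.INTER_CUBIC))
for yaw in(-.04,):
  X=np.array([505.5,117]);c,s=np.cos(yaw),np.sin(yaw)
  print(proj(w,[[X[0]+c*a-s*b,X[1]+s*a+c*b,200] for a,b in((-17,-16),(17,-16),(17,16),(-17,16))]).round(1).tolist())
```

```text
[506.22743275  45.22501085 299.35864634] [ 9.53952006e-06  7.20469984e-01  6.93486122e-01 -2.54353986e-05] [ 0.52861339  0.84262959 -0.05409146] 1.0012564870392329
lamp_foot [165.6 312.7] 0.67 [500.4  29.    0. ]
lamp_foot [166.4 313.6] 0.59 [501.6  28.    0. ]
lever_pad [249.5 315.8] 0.62 [502.3 -39.  112. ]
lever_pad [251.7 315. ] 0.57 [501.3 -41.4 112. ]
grip [ 98.7 312.9] 0.66 [505.8 114.9 150. ]
grip [ 96.4 313.4] 0.93 [506.3 116.8 150. ]
grip_center [ 97.3 310.4] 0.62 [504.3 116.2 175. ]
grip_center [ 97.1 310.3] 0.72 [504.2 116.5 175. ]
button_face [ 98.4 347. ] 0.78 [532.1 114.4 175. ]
button_face [ 95.5 345.2] 0.81 [530.7 116.7 175. ]
0.8 75 120 290 348 2441
[[119.9, 287.4], [120.0, 335.7], [72.2, 336.5], [72.1, 286.5]]
```

View pics/w8.png

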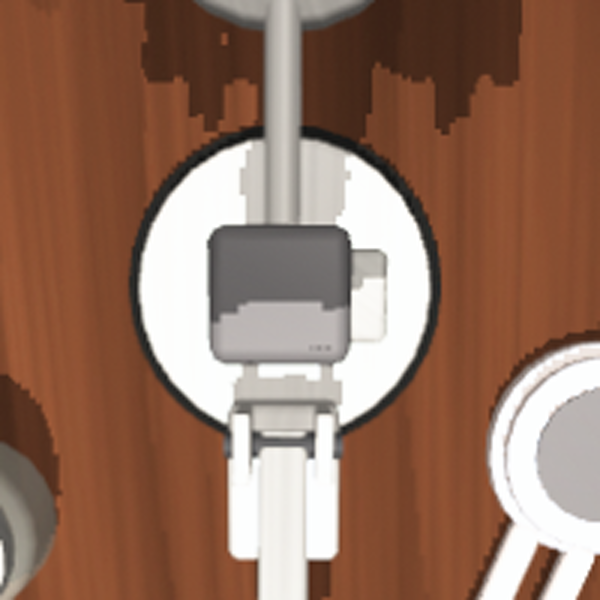

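>>> jog_arm(series="0.1 -0.005 0 0 0 0 1;0.178 -0.005 0 0 0 0 1;0.178 -0.005 0.05 0 0 0 1;0.178 -0.005 0.15 0 0 0 1;0.178 -0.005 0.25 0 0 0 1;0.178 -0.005 0.33 0 0 0 1;0.178 -0.005 0.37 0 0 0 1;0.178 -0.005 0.37 0 0 0 1")

```text
time_s: 16.0
eef_pos: [506.3, 117.0, 150.6]
ee_rot: [-0.001, 0.72, 0.694, -0.001]
force: [-0.1, 0.2, 0.5]
grip_width: 1.002
grip_force: 0.0
```

Run:
```python
from h import *
s=capture("scene");w=capture("wrist")
e=sense();print(e["eef_pos"],e["force"],e["joints"].round(2))
a=cv2.resize(s["img"][140:230,290:380],(540,540),interpolation=cv2.INTER_CUBIC)
b=cv2.resize(w["img"][150:400,260:380],(259,540))
cv2.imwrite("pics/c9.png",np.hstack([a,b])[:,:,::-1])
print(proj(s,[e["eef_pos"],e["eef_pos"]+[42,0,25],e["eef_pos"]+[42,0,-19]]))
```

```text
[507.2074114  117.08518085 152.13574824] [ 0.34204179 -0.08775187  1.06389748] [ 0.    0.36  1.61 -0.    1.17  0.04]
[[178.18482684 338.61045498]
 [177.29953618 348.7010018 ]
 [186.70739925 348.14151709]]
```

View pics/c9.png

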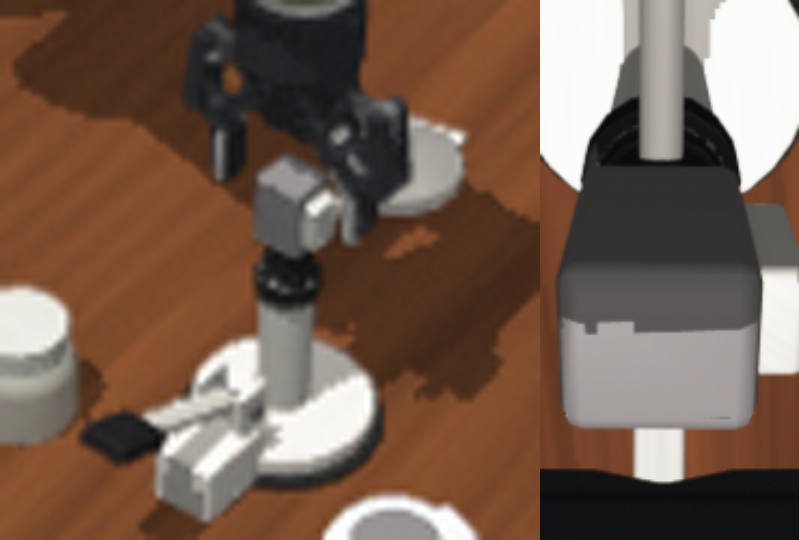

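>>> jog_arm(series="0 0 0.015 0 0 0 1;0 0 0.03 0 0 0 1;0 0 0.03 0 0 0 1;0 0 0.03 0 0 0 -1;0 0 0.03 0 0 0 -1;0 0 0.03 0 0 0 -1;0 0 0.03 0 0 0 -1;0 0 0.03 0 0 0 -1;0 0 0.03 0 0 0 -1;0 0 0.03 0 0 0 -1", grip_force=50)

```text
time_s: 17.35
eef_pos: [507.5, 117.0, 140.4]
ee_rot: [0.001, 0.72, 0.694, 0.001]
force: [-0.7, -0.2, 6.3]
grip_width: 0.425
grip_force: 49.9
```

>>> jog_arm(series="0 0 -0.01 0 0 0 -1;0 0 -0.025 0 0 0 -1;0 0 -0.04 0 0 0 -1;0 0 -0.06 0 0 0 -1;0 0 -0.08 0 0 0 -1;0 0 -0.1 0 0 0 -1;0 0 -0.1 0 0 0 -1")

```text
time_s: 18.23
eef_pos: [507.3, 117.0, 179.9]
ee_rot: [0.001, 0.72, 0.694, 0.001]
force: [5.3, 0.1, -2.5]
grip_width: 0.426
grip_force: 50.8
```

>>> jog_arm(series="0 0 -0.02 0 0 0 -1;0 0 -0.04 0 0 0 -1;0 0 -0.06 0 0 0 -1;0 0 -0.08 0 0 0 -1;0 0 -0.1 0 0 0 -1;0 0 -0.12 0 0 0 -1;0 0 -0.14 0 0 0 -1;0 0 -0.155 0 0 0 -1;0 0 -0.165 0 0 0 -1;0 0 -0.165 0 0 0 -1")

```text
time_s: 19.48
eef_pos: [507.3, 117.0, 245.0]
ee_rot: [0.0, 0.72, 0.694, 0.0]
force: [6.3, 0.4, -3.9]
grip_width: 0.42
grip_force: 52.8
```

Run:
```python
from h import *
s=capture("scene");e=sense();print(e["eef_pos"],e["force"],e["grip_width"],e["grip_force"])
for k in("grip","grip_center","lamp_disc","lever_pad"):
  for m in mark_of(k,s)[:1]: print(k,m["point"],m["confidence"])
print("disc pred rises 90,110:",[proj(s,[509.5,228,128+h]).round(1) for h in(0,90,110)])
```

```text
[507.29124674 117.02240904 245.03113725] [ 6.73160793 -0.22034236 -4.15313812] 0.42484467252687025 52.7511602640152
grip [155.4, 340.4] 0.5
grip_center [153.4, 340.5] 0.56
lamp_disc [144.7, 357.7] 0.68
lever_pad [208.5, 310.4] 0.42
disc pred rises 90,110: [array([[168. , 355.5]]), array([[148.7, 356.8]]), array([[144.3, 357.1]])]
```

>>> jog_arm(series="0 0 -0.005 0 0 0 -1;0 0 -0.01 0 0 0 -1;0 0 -0.01 0 0 0 -1;0 0 -0.01 0 0 0 -1")

```text
time_s: 20.23
eef_pos: [507.3, 117.0, 248.7]
ee_rot: [0.0, 0.72, 0.694, 0.0]
force: [7.1, 0.3, -6.6]
grip_width: 0.423
grip_force: 52.5
```

>>> jog_arm(series="0 0 -0.005 0 0 0 -1;0 0 -0.01 0 0 0 -1;0 0 -0.01 0 0 0 -1;0 0 -0.01 0 0 0 -1")

```text
time_s: 20.72
eef_pos: [507.0, 117.0, 250.7]
ee_rot: [-0.001, 0.72, 0.694, -0.001]
force: [11.0, 1.2, -19.6]
grip_width: 0.418
grip_force: 53.8
```

Run:
```python
from h import *
s=capture("scene");e=sense();print(e["eef_pos"],e["force"],e["grip_width"],e["grip_force"])
for k in("grip","lamp_disc","lever_pad"):
  for m in mark_of(k,s)[:1]: print(k,m["point"],m["confidence"])
print("grip pred 55,110",[proj(s,[505.7,116.5,150+h]).round(1) for h in(0,55,110)])
print(finish_job())
```

```text
[507.01778421 117.03251233 250.71334046] [ 10.90602063   1.70479981 -19.00767085] 0.42307953080856947 53.76660883426666
grip [154.5, 339.8] 0.7
lamp_disc [145.8, 359.6] 0.95
lever_pad [209.5, 311.3] 0.49
grip pred 55,110 [array([[178.6, 338.2]]), array([[166.6, 338.6]]), array([[154.2, 339.2]])]
the job is handed in; nothing more can be done
None
```

I pumped the lever three full strokes, squeezed the button and drew the mast up about 110 mm to its second stop, and handed the job in with the arm still holding it there, button in and the lever back up. On the first stroke I pressed hard enough to read about 45 N at the wrist, from the fingertips on the lever pad at its stop. The hand-in gave back no verdict, and I did not recheck the bystanders.

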